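Set out the stain pots

TASK

Take the stack of closed stain pots apart and set each pot flat inside the green spill tray of its own outline: the long trough in the rectangular tray, the hexagonal pot in the hexagonal one, the round tin in the round one and the small square jar in the square one. Keep the pots upright throughout, and leave the black dropper bottle that stands among the trays where it is.

Things in the scene. Friction and masses are not known exactly. Their poses are not given: they have to be found in the camera images.
- trough: Long rectangular stain trough, white ceramic with a steel lid, bottom of the stack, standing on the bench: 96 (x) x 64 (y) x 42 high mm, about 0.35 kg. Rigid and closed, smooth flat sides and flat flush lid. Origin: centre of its underside; z up.
- hexpot: Black plastic hexagonal stain pot, second from the bottom, standing on the trough's lid: 52 mm across flats, 60 across corners, 38 high, about 0.16 kg. Two of its flat sides face along its own y, corners point along its own x. Rigid and closed, smooth flat sides and flat flush lid. Origin: centre of its underside; z up.
- tin: Round aluminium tin, third from the bottom, standing on the hexagonal pot: 40 mm diameter, 38 high, about 0.11 kg. Rigid and closed, smooth flat sides and flat flush lid. Origin: centre of its underside; z up.
- squarejar: Small square black plastic jar, top of the stack, standing on the tin: 28 x 28 x 38 high mm, sides along its own x and y, about 0.06 kg. Rigid and closed, smooth flat sides and flat flush lid. Origin: centre of its underside; z up.
- tray_rect: Mint green rectangular spill tray, 118 (x) x 86 (y) mm outside, 112 x 80 inside. Fixed to the bench, its underside on it. Floor 3 mm thick, rim 3 mm thick with its top 7 mm above the bench, 8 mm free all round its pot. Origin: centre of its underside; z up.
- tray_hex: Mint green hexagonal spill tray, 74 mm across flats outside, 68 inside; flats face along its own y as on the pot. Fixed to the bench, its underside on it. Floor 3 mm thick, rim 3 mm thick with its top 7 mm above the bench, 8 mm free all round its pot. Origin: centre of its underside; z up.
- tray_round: Mint green round spill tray, 62 mm diameter outside, 56 inside. Fixed to the bench, its underside on it. Floor 3 mm thick, rim 3 mm thick with its top 7 mm above the bench, 8 mm free all round its pot. Origin: centre of its underside; z up.
- tray_square: Mint green square spill tray, 50 x 50 mm outside, 44 x 44 inside, sides along its own x and y. Fixed to the bench, its underside on it. Floor 3 mm thick, rim 3 mm thick with its top 7 mm above the bench, 8 mm free all round its pot. Origin: centre of its underside; z up.
- dropbottle: Loose black dropper bottle with a white nozzle cap, 56 mm diameter, 142 high, standing among the trays; not to be moved. Origin: centre of its underside; z up.
Mind the look-alikes: they are no part of the job. What is shaped like the tray_square but blue or brown is not meant.

How it is judged:
At the end, for the whole second after the job is handed in: Each pot stands flat on the floor of the tray of its own outline (pot origin within 13 mm horizontally of the tray's origin and 0.5 to 5.5 mm above it, tilt under 0.06 rad) and is at rest (under 0.02 m/s); the dropper bottle stands upright (tilt under 0.1 rad) within 30 mm of where it was (horizontal distance between trough and tray_rect below 0.013 m and z of trough in the frame of tray_rect between 0.0005 and 0.0055 m and angle between each of trough, hexpot, tin, squarejar's own z axis and vertical below 0.06 rad and linear speed of each of trough, hexpot, tin, squarejar below 0.02 m/s and horizontal distance between hexpot and tray_hex below 0.013 m and z of hexpot in the frame of tray_hex between 0.0005 and 0.0055 m and horizontal distance between tin and tray_round below 0.013 m and z of tin in the frame of tray_round between 0.0005 and 0.0055 m and horizontal distance between squarejar and tray_square below 0.013 m and z of squarejar in the frame of tray_square between 0.0005 and 0.0055 m and distance of dropbottle from where it was at the start of the episode below 0.03 m and angle between dropbottle's own z axis and vertical below 0.1 rad); the robot touches nothing.
It fails at once if a pot is tipped (more than 0.6 rad from upright) (angle between any of trough, hexpot, tin, squarejar's own z axis and vertical above 0.6 rad).
It fails at once if the dropper bottle is knocked over or pushed more than 30 mm (angle between dropbottle's own z axis and vertical above 0.5 rad or distance of dropbottle from where it was at the start of the episode above 0.03 m).
It also fails if it takes over 136 s, if anything falls off the work surface, if the arm or the gripper's body presses on something with over 40 N, if the wrist force passes 120 N, or if a joint passes its speed limit or range.

ROBOT

A 6-joint arm with a two-finger parallel gripper is mounted at the origin on the work surface. World frame = base frame: x ahead of the robot, y to its left, z up, the work surface at z = 0. Lengths are in m, angles in rad, forces in N, time in s.
With the tool pointing down it reaches from about 0.35 to 0.975 m from the base axis. Payload 4.9 kg.
Tool frame: the origin (TCP) lies at the very end of the fingers, on their centre line; the grasp point (between the pads) lies 19 mm behind it; z points along the fingers, y is the line along which they close (so a half turn about z gives the same grasp; the last joint's range is limited). The gripper opens to 85 mm and grips with 20 to 120 N. Pads are 22 mm wide; open, the fingers measure 114 mm over their backs; the gripper's body (76 mm by 85 mm) begins 54 mm behind the grasp point. The pads swing forward as they close: fully open they stand 13 mm farther back than shut.
Start: joints at [1.067, 0.053, 1.613, -0, 1.476, -0.119], TCP at [0.235, 0.579, 0.231] pointing down, gripper open.
Joint ranges: [-3.01, 3.01], [-1.01, 2.22], [0.06, 2.58], [-1.02, 4.17], [0.09, 2.62], [-3.14, 3.14]. Speed limits (rad/s): [2.57, 2.57, 3.14, 3.14, 3.14, 3.14].

INTERFACE

Orientations are given as a unit quaternion [w, x, y, z].
In Python, from plant import * gives the robot as it stands.
- The arm moves only by the tool jog_arm, never from a script. Its argument "moves" is a list that holds one entry, the list of rows, each a list of 7 numbers: the finger opening in cm, from 0 to 8.54, then the shift along the tool's x, y, z in cm, then the turn, a rotation vector about the tool's x, y, z in rad. A call has 1 to 20 rows; each row shifts and turns the commanded pose from where the row before left it, along the tool's axes as they then stand; what a row does not reach is not made up. A row lasts 1/12 s, in which the tool goes at most 41.7 mm and 7.16 degrees, less where a joint would pass 70% of its speed; a pose out of reach is approached as far as the arm can. A call is refused whole if a number of a shift passes 4.17 or a number of a turn 0.125, either way. A call with a gripper value outside its range is refused whole. The fingers move at their own pace and stop on an object; the grip force is fixed at half the most. Time passes only in rows, so rows that do not move let the fingers close. It gives the time, the measured TCP pose, the force, the opening and the grip force at its end, in the units of the state.
- state(): the state, without advancing time (a new reading comes with each control period).
- grab_frame(name): name is "scene" or "top" or "wrist"; returns a dict with "color" (384x512x3 uint8, blue, green, red), "depth" (384x512 float32, m along the optical axis (not along the pixel's ray), 0 where there is no reading), "fx", "fy", "cx", "cy" (pixels), "R" (3x3) and "t" (3): a world point X has camera coordinates R X + t. Camera axes: x right, y down, z forward; pixel columns grow to the right and rows downward; lengths in m; the calibration is good to about 2 mm. A picture is of the moment at which its call begins.
- job_done(): hands the job in; it is judged then, once.
Trained networks look in a picture, given as the dict that the camera call returned (one of the last four; its "shot" number tells which), for a name from the list of things; names that differ only in an ending like _2 or _b are one class to them, and where a whole thing is asked for, a point or a joint stands for the part that bears it (a point fixed in the world has none). Each returns a list of dicts, best first, with "p" (0 to 1); they miss things now and then, are a little off and sometimes report something else, mostly with a low value. They report only what shows in the picture. A call takes as long as a camera call. They do not tell look-alikes from the thing itself.
- recognise(name, picture): "rect" ([centre column, centre row, width, height] in pixels, round what is visible of it).
- regions_of(name, picture): "pixels" (384x512 bool, what is visible of it) and "rect" ([centre column, centre row, width, height] in pixels, round what is visible of it).
The state is a dict: "time": time; "joint_pos": joint angles; "joint_vel": joint speeds; "joint_efforts": joint torques, N m; "tool_pos": TCP position; "tool_rot": TCP orientation; "contact_force": force on the tool from outside, world axes, zero at the start; "ft_torque": the same for the moment, N m; "gripper_width": opening from 0.0 (shut) to 1.0 (fully open); "grasp_force": force on a finger pad.
Only numpy, scipy, OpenCV 4.12 (cv2) and the standard library are available. Lean on these libraries where they do the work, as an engineer would, in place of code of your own. Each camera call takes 0.05 s, during which the arm holds its last target. There are 200 camera calls.

## Working session

There is one attempt and no reset: what is moved stays moved. The work goes in short steps, Python scripts to look and compute and a tool call to move; the robot and the scene stay as the last step left them, time stands still between calls to the robot, and variables do not carry over. Pictures are saved under pics/ and viewed, at most 14 in all, crops included, and the job is handed in when it is done.

Besides the shell and the picture viewer there is one more tool, called after "Request:" by a JSON object that holds its "name" and its "arguments". jog_arm: Moves the arm, as the interface text tells. Its arguments: {"type":"object","properties":{"moves":{"type":"array"}},"required":["moves"]}

```bash
mkdir -p pics; ls
cat > h.py <<'E'
from plant import *
import numpy as np, cv2
def pts(f):
    v,u=np.mgrid[0:384,0:512]; d=f["depth"]
    c=np.stack([(u-f["cx"])/f["fx"]*d,(v-f["cy"])/f["fy"]*d,d],-1)
    P=(c-f["t"])@f["R"]; P[d==0]=np.nan
    return P
E
python3 - <<'E'
from h import *
a=grab_frame("scene");b=grab_frame("top")
cv2.imwrite("pics/1.png",a["color"]);cv2.imwrite("pics/2.png",b["color"])
np.savez("top.npz",P=pts(b),c=b["color"])
P=pts(b)
for n in ["trough","hexpot","tin","squarejar","tray_rect","tray_hex","tray_round","tray_square","dropbottle"]:
    for r in regions_of(n,b)[:4]:
        q=P[r["pixels"]];q=q[~np.isnan(q[:,0])]
        m=cv2.minAreaRect((q[:,:2]*1000).astype(np.float32))
        print(n,round(r["p"],2),np.round(r["rect"]),np.round(np.median(q,0),3),"z",np.round(np.percentile(q[:,2],[2,98]),3),np.round(m[0]),np.round(m[1]),round(m[2]))
s=state();print(s)
E
```

```text
pics
trough 0.8 [361. 184.  34.  54.] [ 0.608 -0.219  0.041] z [0.003 0.045] [ 635. -236.] [66. 97.] 63
trough 0.43 [246. 186.  29.  30.] [0.637 0.021 0.004] z [-0.    0.01] [637.  20.] [50. 52.] 32
hexpot 0.72 [371. 182.  36.  26.] [ 0.624 -0.223  0.079] z [0.043 0.083] [ 630. -241.] [70. 44.] 64
tin 0.66 [376. 175.  23.  22.] [ 0.631 -0.225  0.11 ] z [0.087 0.12 ] [ 636. -229.] [38. 16.] 34
squarejar 0.82 [384. 167.  22.  25.] [ 0.64  -0.234  0.155] z [0.117 0.159] [ 669. -255.] [33. 95.] 55
tray_rect 0.68 [373. 273.  61.  68.] [ 0.454 -0.247  0.004] z [-0.     0.009] [ 455. -247.] [ 87. 121.] 61
tray_hex 0.87 [145. 182.  30.  36.] [0.638 0.244 0.003] z [-0.001  0.009] [639. 242.] [84. 74.] 75
tray_round 0.91 [261. 271.  34.  31.] [ 0.45  -0.009  0.004] z [0.    0.009] [450.  -9.] [58. 61.] 1
tray_round 0.57 [373. 274.  64.  70.] [ 0.454 -0.248  0.004] z [-0.     0.009] [ 456. -249.] [ 90. 123.] 61
tray_round 0.54 [144. 183.  32.  38.] [0.636 0.244 0.003] z [-0.     0.009] [636. 243.] [73. 79.] 47
tray_square 0.97 [247. 186.  29.  31.] [0.635 0.022 0.004] z [-0.     0.009] [636.  2
[... 460 characters left out ...]
[ 1.06701447e+00,  5.27027269e-02,  1.61289038e+00, -4.09065039e-05,
        1.47599514e+00, -1.18993441e-01]), 'joint_vel': array([ 5.38140206e-05, -5.74027581e-04, -1.50836398e-03, -1.02539351e-03,
       -4.37462345e-04,  1.61482272e-04]), 'joint_efforts': array([-6.03536100e-04, -3.93318880e+01, -3.70131719e+01, -1.58903053e-04,
        1.01857302e-03, -1.27699046e-06]), 'tool_pos': array([0.23460121, 0.57928312, 0.23130764]), 'tool_rot': array([ 2.00580152e-05,  1.91207576e-01,  9.81549623e-01, -4.13866544e-06]), 'contact_force': array([0.00594694, 0.16858131, 0.74953317]), 'ft_torque': array([0.0155662 , 0.00325008, 0.03065446]), 'grasp_force': 0.0, 'gripper_width': 0.9972381725806985}
```

View pics/1.png

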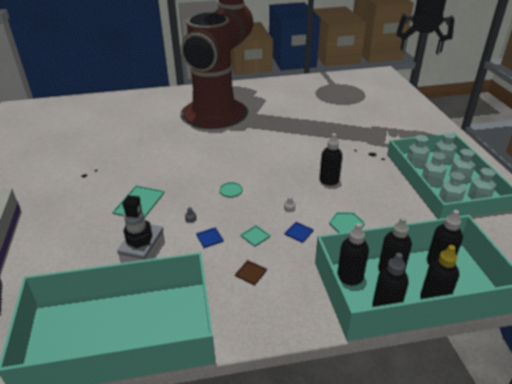

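View pics/2.png

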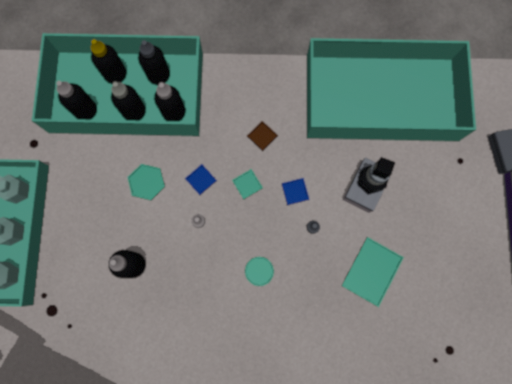

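The top view shows the stack at (373,180). The green trays are rect (373,272), hex (147,182), round (259,271) and square (248,184); the bottle is at (127,264) and two small bulbs are at (198,220) and (313,227). Next I'll refine the yaws and obstacle heights.

```bash
cat >> h.py <<'E'
from scipy.spatial.transform import Rotation as Ro
def go(pos,ydeg=None,s=None):
    """tool shift (cm) to pos after first turning about tool z so tool y points at world yaw ydeg (mod 180)"""
    s=s or state(); q=s["tool_rot"]; R=Ro.from_quat([q[1],q[2],q[3],q[0]])
    y=R.as_matrix()[:,1]; cur=np.degrees(np.arctan2(y[1],y[0]))
    th=0
    if ydeg is not None:
        d=(ydeg-cur+90)%180-90; th=-np.radians(d)
    R2=R*Ro.from_rotvec([0,0,th])
    return "yaw %.1f turn %.3f shift cm %s"%(cur,th,np.round(R2.inv().apply(np.array(pos)-s["tool_pos"])*100,2))
E
python3 - <<'E'
from h import *
z=np.load("top.npz");P=z["P"];c=z["c"].astype(int)
def rect(m,n):
    q=P[m]; r=cv2.minAreaRect((q[:,:2]*1000).astype(np.float32)); print(n,m.sum(),[np.round(x,1) for x in r], np.round(np.median(q,0),3))
win=(abs(P[...,0]-.635)<.09)&(abs(P[...,1]+.235)<.09)
Z=P[...,2]
rect(win&(Z>.148),"jartop"); rect(win&(abs(Z-.118)<.006),"tintop"); rect(win&(abs(Z-.08)<.005),"hextop"); rect(win&(abs(Z-.042)<.005),"troughtop")
green=(c[...,1]-c[...,2]>40)
for n,x,y,r in [("rect",.455,-.247,.085),("hex",.638,.243,.05),("round",.45,-.009,.045),("sq",.636,.021,.04)]:
    rect(green&(np.hypot(P[...,0]-x,P[...,1]-y)<r)&(Z<.03),n)
for n,u,v in [("bulb1",198,220),("bulb2",313,227),("crate1 wall",390,133),("crate wall2",120,128),("leftcrate",40,220)]:
    q=P[v-8:v+8,u-8:u+8].reshape(-1,3); i=np.nanargmax(q[:,2]); print(n,np.round(q[i],3))
print(go([.62,-.235,.4],None))
E
```

```text
jartop 261 [array([ 643.3, -237.3]), array([29.3, 29. ]), np.float64(68.7)] [ 0.642 -0.236  0.156]
tintop 99 [array([ 636.8, -232.6]), array([39. , 24.4]), np.float64(43.4)] [ 0.63  -0.228  0.118]
hextop 231 [array([ 634.8, -233.5]), array([58.9, 39.9]), np.float64(45.5)] [ 0.627 -0.226  0.08 ]
troughtop 662 [array([ 634.8, -236. ]), array([65.2, 97.3]), np.float64(63.7)] [ 0.611 -0.223  0.042]
rect 2293 [array([ 454.8, -247.4]), array([ 86.1, 117. ]), np.float64(61.2)] [ 0.454 -0.248  0.003]
hex 941 [array([636.6, 241.2]), array([80.9, 73. ]), np.float64(75.2)] [0.637 0.242 0.003]
round 643 [array([450.5,  -9.4]), array([58.2, 58.1]), np.float64(27.2)] [ 0.45  -0.01   0.004]
sq 484 [array([637.1,  20.1]), array([49.1, 48.4]), np.float64(32.0)] [0.637 0.02  0.004]
bulb1 [0.548 0.123 0.039]
bulb2 [ 0.549 -0.121  0.04 ]
crate1 wall [ 0.744 -0.287  0.083]
crate wall2 [0.745 0.292 0.083]
leftcrate [0.558 0.46  0.05 ]
yaw 68.0 turn 0.000 shift cm [-66.29 -61.01 -16.87]
```

Request:
{"name": "jog_arm", "arguments": {"moves": [[[8.5, -1.5, -1.3, -1, 0, 0, 0], [8.5, -2.7, -2.4, -1, 0, 0, 0], [8.5, -2.7, -2.4, -1, 0, 0, 0], [8.5, -2.7, -2.4, -1, 0, 0, 0], [8.5, -2.7, -2.4, -1, 0, 0, 0], [8.5, -2.7, -2.4, -1, 0, 0, 0], [8.5, -2.7, -2.4, -1, 0, 0, 0], [8.5, -2.7, -2.4, -1, 0, 0, 0], [8.5, -2.7, -2.4, -1, 0, 0, 0], [8.5, -2.7, -2.4, -1, 0, 0, 0], [8.5, -2.7, -2.4, 0, 0, 0, 0], [8.5, -2.7, -2.4, 0, 0, 0, 0], [8.5, -2.7, -2.4, 0, 0, 0, 0], [8.5, -2.7, -2.4, 0, 0, 0, 0], [8.5, -2.7, -2.4, 0, 0, 0, 0], [8.5, -2.7, -2.4, 0, 0, 0, 0], [8.5, -2.7, -2.4, 0, 0, 0, 0], [8.5, -2.7, -2.4, 0, 0, 0, 0], [8.5, -2.7, -2.4, 0, 0, 0, 0], [8.5, -2.7, -2.4, 0, 0, 0, 0]]]}}

```text
time: 2.22
tool_pos: [0.5484, -0.0555, 0.3315]
tool_rot: [0.0, 0.191, 0.982, 0.0]
contact_force: [0.8, 0.8, -0.5]
gripper_width: 0.996
grasp_force: 0.0
```

Request:
{"name": "jog_arm", "arguments": {"moves": [[[8.5, -2.7, -2.4, 0, 0, 0, 0], [8.5, -2.7, -2.4, 0, 0, 0, 0], [8.5, -2.7, -2.4, 0, 0, 0, 0], [8.5, -2.7, -2.4, 0, 0, 0, 0], [8.5, -2, -1.8, 0, 0, 0, 0], [8.5, -1.3, -1, 0, 0, 0, 0], [8.5, 0, 0, 0, 0, 0, 0], [8.5, 0, 0, 0, 0, 0, 0]]]}}

```text
time: 2.88
tool_pos: [0.632, -0.2219, 0.3307]
tool_rot: [-0.001, 0.192, 0.981, 0.0]
contact_force: [-0.3, -0.3, -0.1]
gripper_width: 0.992
grasp_force: 0.0
```

Run:
```python
from h import *
f=grab_frame("wrist");cv2.imwrite("pics/3.png",f["color"]);P=pts(f);Z=P[...,2]
win=(abs(P[...,0]-.635)<.09)&(abs(P[...,1]+.235)<.09)
for n,h in [("jar",.156),("tin",.118),("hex",.08),("trough",.042)]:
    m=win&(abs(Z-h)<.005)
    if m.sum()<20: print(n,m.sum());continue
    q=P[m]; r=cv2.minAreaRect((q[:,:2]*1000).astype(np.float32)); print(n,m.sum(),[np.round(x,1) for x in r])
s=state();print(s["tool_pos"],s["time"],s["joint_pos"]);print(go([.642,-.237,.126],68.7))
```

```text
jar 772 [array([ 643.1, -238.2]), array([28.9, 28.4]), np.float64(69.5)]
tin 244 [array([ 638. , -237.7]), array([37.8, 29.7]), np.float64(67.3)]
hex 549 [array([ 634.3, -236.9]), array([53.8, 46.6]), np.float64(71.0)]
trough 1597 [array([ 635.1, -236.8]), array([64.7, 96.8]), np.float64(63.7)]
[ 0.6318998  -0.22114432  0.33111265] 2.9333 [-4.47877631e-01  1.18206185e-01  1.37934632e+00  4.08783150e-04
  1.64479883e+00 -1.63375552e+00]
yaw 67.9 turn -0.013 shift cm [-1.53 -1.12 20.51]
```

View pics/3.png

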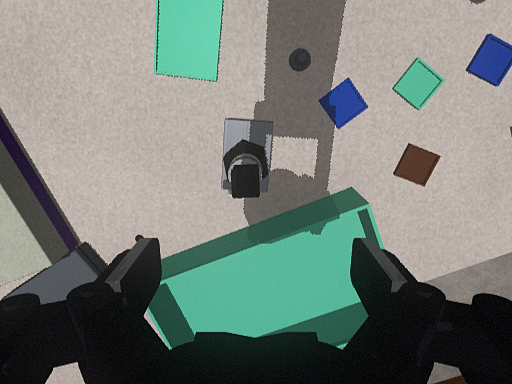

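Wrist view: the stack is at (247,165), well clear of the crate. I'll descend on the jar.

Request:
{"name": "jog_arm", "arguments": {"moves": [[[5.5, -0.8, -0.6, 1, 0, 0, -0.02], [5.5, -0.8, -0.55, 2, 0, 0, 0], [5.5, 0, 0, 2.5, 0, 0, 0], [5.5, 0, 0, 2.5, 0, 0, 0], [5.5, 0, 0, 2.5, 0, 0, 0], [5.5, 0, 0, 2.5, 0, 0, 0], [5.5, 0, 0, 2.5, 0, 0, 0], [5.5, 0, 0, 2, 0, 0, 0], [5.5, 0, 0, 1.5, 0, 0, 0], [5.5, 0, 0, 1, 0, 0, 0], [5.5, 0, 0, 0.5, 0, 0, 0], [5.5, 0, 0, 0, 0, 0, 0], [5.5, 0, 0, 0, 0, 0, 0], [2.2, 0, 0, 0, 0, 0, 0], [2.2, 0, 0, 0, 0, 0, 0], [2.2, 0, 0, 0, 0, 0, 0], [2.2, 0, 0, 0, 0, 0, 0], [2.2, 0, 0, 0, 0, 0, 0], [2.2, 0, 0, 0, 0, 0, 0], [2.2, 0, 0, 0, 0, 0, 0]]]}}

```text
time: 4.6
tool_pos: [0.6437, -0.2386, 0.1282]
tool_rot: [0.001, 0.181, 0.983, -0.0]
contact_force: [-0.2, 0.1, 5.2]
gripper_width: 0.319
grasp_force: 59.4
```

Request:
{"name": "jog_arm", "arguments": {"moves": [[[2.2, 0, 0, -0.5, 0, 0, 0], [2.2, 0, 0, -1, 0, 0, 0], [2.2, 0, 0, -1.5, 0, 0, 0], [2.2, 0, 0, -2, 0, 0, 0], [2.2, 0, 0, -1.5, 0, 0, 0.108], [2.2, 0, 0, -0.5, 0, 0, 0.108], [2.2, 0, 0, 0, 0, 0, 0.108], [2.2, 0, 0, 0, 0, 0, 0.108], [2.2, 0, 0, 0, 0, 0, 0.108], [2.2, 0, 0, 0, 0, 0, 0.108], [2.2, 1.3, 0.8, 0, 0, 0, 0], [2.2, 2.5, 1.5, 0, 0, 0, 0], [2.2, 3, 1.8, 0, 0, 0, 0], [2.2, 3, 1.8, 0, 0, 0, 0], [2.2, 3, 1.8, 0, 0, 0, 0], [2.2, 3, 1.8, 0, 0, 0, 0], [2.2, 3, 1.8, 0, 0, 0, 0], [2.2, 2.2, 1.2, 0, 0, 0, 0], [2.2, 1.3, 0.7, 0, 0, 0, 0], [2.2, 0, 0, 0, 0, 0, 0]]]}}

```text
time: 6.27
tool_pos: [0.6362, 0.0244, 0.197]
tool_rot: [-0.0, 0.483, 0.876, 0.0]
contact_force: [0.2, -0.5, -0.4]
gripper_width: 0.319
grasp_force: 58.9
```

Run:
```python
from h import *
f=grab_frame("wrist");cv2.imwrite("pics/4.png",f["color"]);P=pts(f)
c=f["color"].astype(int)
m=(c[...,1]-c[...,2]>40)&(P[...,2]<.03)&(np.hypot(P[...,0]-.637,P[...,1]-.02)<.045)
q=P[m]
if m.sum()>20: r=cv2.minAreaRect((q[:,:2]*1000).astype(np.float32)); print(m.sum(),[np.round(x,1) for x in r])
s=state();print(s["tool_pos"],s["time"],s["gripper_width"],s["contact_force"]);print(go([.637,.020,.0135],32))
```

```text
2207 [array([636.7,  20.4]), array([50.5, 50.1]), np.float64(32.1)]
[0.6364783  0.02248794 0.19687397] 6.3167 0.3183710409257164 [-0.49964124  0.61436396 -1.91725878]
yaw 32.2 turn 0.003 shift cm [-0.23 -0.09 18.34]
```

View pics/4.png

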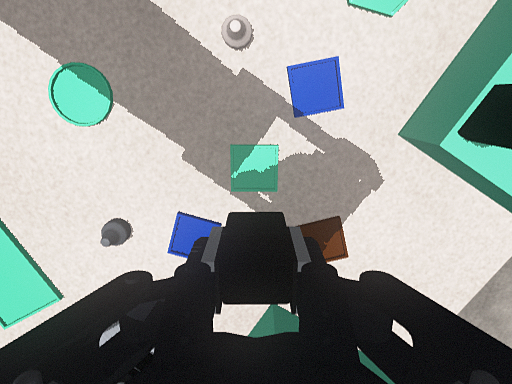

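Jar is held squarely; the green square tray is centred where expected. Descending.

Request:
{"name": "jog_arm", "arguments": {"moves": [[[2.2, -0.2, -0.1, 1, 0, 0, 0], [2.2, 0, 0, 2, 0, 0, 0], [2.2, 0, 0, 2.5, 0, 0, 0], [2.2, 0, 0, 2.5, 0, 0, 0], [2.2, 0, 0, 2.5, 0, 0, 0], [2.2, 0, 0, 2.5, 0, 0, 0], [2.2, 0, 0, 2, 0, 0, 0], [2.2, 0, 0, 1.5, 0, 0, 0], [2.2, 0, 0, 0.8, 0, 0, 0], [2.2, 0, 0, 0.4, 0, 0, 0], [2.2, 0, 0, 0.3, 0, 0, 0], [2.2, 0, 0, 0.15, 0, 0, 0], [2.2, 0, 0, 0, 0, 0, 0], [2.2, 0, 0, 0, 0, 0, 0]]]}}

```text
time: 7.48
tool_pos: [0.6378, 0.0188, 0.0161]
tool_rot: [0.001, 0.485, 0.875, 0.0]
contact_force: [-0.0, 0.6, -0.7]
gripper_width: 0.318
grasp_force: 58.9
```

Request:
{"name": "jog_arm", "arguments": {"moves": [[[2.2, 0, 0, 0.1, 0, 0, 0], [2.2, 0, 0, 0.1, 0, 0, 0], [2.2, 0, 0, 0, 0, 0, 0], [2.2, 0, 0, 0, 0, 0, 0]]]}}

```text
time: 7.82
tool_pos: [0.6372, 0.0189, 0.0132]
tool_rot: [0.0, 0.485, 0.875, 0.0]
contact_force: [-0.0, 0.2, 0.7]
gripper_width: 0.318
grasp_force: 59.1
```

Request:
{"name": "jog_arm", "arguments": {"moves": [[[3.2, 0, 0, 0, 0, 0, 0], [4.2, 0, 0, 0, 0, 0, 0], [5, 0, 0, 0, 0, 0, 0], [5.5, 0, 0, 0, 0, 0, 0], [5.5, 0, 0, -0.5, 0, 0, 0], [5.5, 0, 0, -1.5, 0, 0, 0], [5.5, 0, 0, -2.5, 0, 0, 0], [5.5, 0, 0, -3, 0, 0, 0], [5.5, 0, 0, -3, 0, 0, 0], [5.5, 0, 0, -3.5, 0, 0, 0], [5.5, -0.8, -0.5, -3.5, 0, 0, 0], [6, -2, -1.3, -3, 0, 0, 0], [6, -3, -1.9, -1.5, 0, 0, 0], [6, -3, -2, -0.5, 0, 0, 0], [6, -3, -2, 0, 0, 0, 0], [6, -3, -2, 0, 0, 0, 0], [6, -3, -2, 0, 0, 0, 0], [6, -1.6, -1, 0, 0, 0, 0], [6, -0.8, -0.5, 0, 0, 0, 0], [6, 0, 0, 0, 0, 0, 0]]]}}

```text
time: 9.48
tool_pos: [0.6317, -0.2243, 0.239]
tool_rot: [0.001, 0.486, 0.874, -0.0]
contact_force: [-0.4, -0.1, 0.2]
gripper_width: 0.7
grasp_force: 0.0
```

```bash
cat > look.py <<'E'
from h import *
import sys
f=grab_frame("wrist");t=grab_frame("top")
cv2.imwrite("pics/%s.png"%sys.argv[1],np.hstack([f["color"],t["color"]])[:, 112:912])
for nm,g in [("wrist",f),("top",t)]:
    P=pts(g);Z=P[...,2]
    for n,h,x,y in [("tin",.118,.636,-.237),("hex",.08,.636,-.237),("trough",.042,.635,-.237),("jar@tray",.041,.637,.02),("tin@tray",.041,.45,-.01),("hex@tray",.041,.637,.242),("trough@tray",.045,.455,-.247),("bottle",.14,.455,.25)]:
        m=(np.hypot(P[...,0]-x,P[...,1]-y)<.07)&(abs(Z-h)<.005)
        if m.sum()<20: continue
        q=P[m]; p=(q[:,:2]*1000).astype(np.float32); r=cv2.minAreaRect(p); print(nm,n,m.sum(),[np.round(x,1) for x in r],"circ",[np.round(x,1) for x in cv2.minEnclosingCircle(p)],"z",np.round(np.median(q[:,2]),4))
s=state();print(s["tool_pos"],s["time"],s["gripper_width"],s["contact_force"])
E
python3 look.py 5; python3 -c "
from h import *
print(go([.636,-.237,.09]))"
```

```text
wrist tin 1588 [array([ 642.2, -239.4]), array([39. , 38.7]), np.float64(43.3)] circ [array([ 642.2, -239.5]), np.float64(19.9)] z 0.1191
wrist hex 878 [array([ 634.8, -233. ]), array([58.4, 40. ]), np.float64(39.8)] circ [array([ 639.3, -238.6]), np.float64(29.5)] z 0.081
wrist trough 2408 [array([ 635., -237.]), array([64.8, 97.1]), np.float64(63.7)] circ [array([ 634.4, -236.9]), np.float64(57.1)] z 0.0431
top hex 95 [array([ 645.4, -218.7]), array([13.3, 45.5]), np.float64(72.7)] circ [array([ 643.5, -224.6]), np.float64(22.7)] z 0.0801
top trough 535 [array([ 636.3, -232.7]), array([58. , 97.6]), np.float64(63.6)] circ [array([ 635.6, -232.9]), np.float64(55.1)] z 0.0423
top jar@tray 186 [array([636.5,  19.2]), array([29. , 28.9]), np.float64(33.8)] circ [array([636.2,  19.1]), np.float64(18.7)] z 0.041
top bottle 43 [array([457.3, 257.4]), array([11.3, 11.5]), np.float64(51.8)] circ [array([457. , 257.2]), np.float64(6.5)] z 0.1414
[ 0.63196006 -0.22166087  0.23849486] 9.5833 0.7026898327366298 [-0.16902711  0.44012627 -0.40789636]
yaw 32.0 turn 0.000 shift cm [-1.52 -0.48 14.85]
```

View pics/5.png

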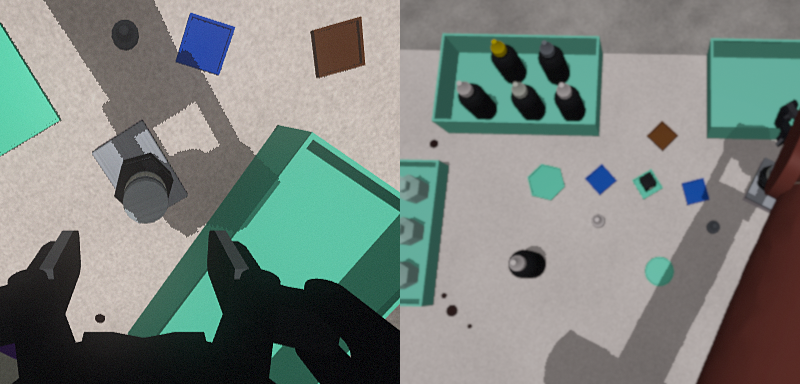

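Left: wrist view with the tin on top at (145,195). Right: the jar sits in its tray at (647,182). Gripping the tin next.

Request:
{"name": "jog_arm", "arguments": {"moves": [[[6.2, -1, 0, 0.5, 0, 0, 0], [6.2, -1, -0.1, 1.2, 0, 0, 0], [6.2, 0, 0, 2, 0, 0, 0], [6.2, 0, 0, 2.5, 0, 0, 0], [6.2, 0, 0, 2.5, 0, 0, 0], [6.2, 0, 0, 2.5, 0, 0, 0], [6.2, 0, 0, 2, 0, 0, 0], [6.2, 0, 0, 1, 0, 0, 0], [6.2, 0, 0, 0.5, 0, 0, 0], [6.2, 0, 0, 0.2, 0, 0, 0], [6.2, 0, 0, 0, 0, 0, 0], [3.4, 0, 0, 0, 0, 0, 0], [3.4, 0, 0, 0, 0, 0, 0], [3.4, 0, 0, 0, 0, 0, 0], [3.4, 0, 0, 0, 0, 0, 0], [3.4, 0, 0, 0, 0, 0, 0], [3.4, 0, 0, 0, 0, 0, 0]]]}}

```text
time: 11.0
tool_pos: [0.6429, -0.2405, 0.0911]
tool_rot: [0.002, 0.485, 0.875, 0.0]
contact_force: [0.6, 0.1, 5.2]
gripper_width: 0.454
grasp_force: 60.6
```

```bash
python3 -c "
from h import *
print(go([.450,-.0095,.10]))"
```

```text
yaw 32.0 turn 0.000 shift cm [29.81 -4.12 -1.  ]
```

Request:
{"name": "jog_arm", "arguments": {"moves": [[[3.4, 0, 0, -0.5, 0, 0, 0], [3.4, 0, 0, -1, 0, 0, 0], [3.4, 0, 0, -2, 0, 0, 0], [3.4, 0.5, 0, -2.5, 0, 0, 0], [3.4, 1.5, -0.2, -1.5, 0, 0, 0], [3.4, 2.5, -0.4, -0.5, 0, 0, 0], [3.4, 3, -0.4, 0, 0, 0, 0], [3.4, 3, -0.4, 0, 0, 0, 0], [3.4, 3, -0.4, 0, 0, 0, 0], [3.4, 3, -0.4, 0, 0, 0, 0], [3.4, 3, -0.4, 0, 0, 0, 0], [3.4, 3, -0.4, 0, 0, 0, 0], [3.4, 2.8, -0.4, 0, 0, 0, 0], [3.4, 2.2, -0.4, 0, 0, 0, 0], [3.4, 1.5, -0.2, 0.5, 0, 0, 0], [3.4, 0.8, -0.1, 1, 0, 0, 0], [3.4, 0, 0, 2, 0, 0, 0], [3.4, 0, 0, 2, 0, 0, 0], [3.4, 0, 0, 1, 0, 0, 0], [3.4, 0, 0, 0, 0, 0, 0]]]}}

```text
time: 12.67
tool_pos: [0.4467, -0.0086, 0.1005]
tool_rot: [-0.003, 0.485, 0.874, -0.001]
contact_force: [-0.4, 0.0, -1.6]
gripper_width: 0.449
grasp_force: 60.3
```

Run:
```python
from h import *
f=grab_frame("wrist");P=pts(f)
c=f["color"].astype(int)
m=(c[...,1]-c[...,2]>40)&(P[...,2]<.03)&(np.hypot(P[...,0]-.45,P[...,1]+.01)<.05)
q=P[m]
if m.sum()>20: r=cv2.minEnclosingCircle((q[:,:2]*1000).astype(np.float32)); print(m.sum(),r)
s=state();print(s["tool_pos"],s["contact_force"],s["gripper_width"]);print(go([.4505,-.0095,.0141]))
```

```text
3374 ((449.20428466796875, -9.056363105773926), 30.757465362548828)
[ 0.44792075 -0.00888144  0.10228104] [ 0.39192867  0.01640808 -1.66937281] 0.44511671959408244
yaw 32.0 turn 0.000 shift cm [-0.21  0.21  8.82]
```

Request:
{"name": "jog_arm", "arguments": {"moves": [[[3.4, -0.1, 0.1, 1, 0, 0, 0], [3.4, 0, 0, 2, 0, 0, 0], [3.4, 0, 0, 2, 0, 0, 0], [3.4, 0, 0, 1.5, 0, 0, 0], [3.4, 0, 0, 1, 0, 0, 0], [3.4, 0, 0, 0.6, 0, 0, 0], [3.4, 0, 0, 0.3, 0, 0, 0], [3.4, 0, 0, 0.1, 0, 0, 0], [3.4, 0, 0, 0, 0, 0, 0], [3.4, 0, 0, 0, 0, 0, 0], [3.4, 0, 0, 0, 0, 0, 0]]]}}

```text
time: 13.63
tool_pos: [0.4512, -0.0093, 0.0197]
tool_rot: [0.001, 0.485, 0.874, 0.0]
contact_force: [0.2, -0.1, -0.7]
gripper_width: 0.45
grasp_force: 60.3
```

Request:
{"name": "jog_arm", "arguments": {"moves": [[[3.4, 0, 0, 0.2, 0, 0, 0], [3.4, 0, 0, 0.15, 0, 0, 0], [3.4, 0, 0, 0.1, 0, 0, 0], [3.4, 0, 0, 0, 0, 0, 0], [3.4, 0, 0, 0, 0, 0, 0], [3.4, 0, 0, 0, 0, 0, 0]]]}}

```text
time: 14.13
tool_pos: [0.4504, -0.0092, 0.0143]
tool_rot: [-0.0, 0.485, 0.874, -0.0]
contact_force: [-0.5, -0.3, -0.4]
gripper_width: 0.448
grasp_force: 60.4
```

Request:
{"name": "jog_arm", "arguments": {"moves": [[[3.4, 0, 0, 0.05, 0, 0, 0], [4.2, 0, 0, 0, 0, 0, 0], [5, 0, 0, 0, 0, 0, 0], [5.8, 0, 0, 0, 0, 0, 0], [6.2, 0, 0, 0, 0, 0, 0], [6.2, 0, 0, -0.5, 0, 0, 0], [6.2, 0, 0, -1.5, 0, 0, 0], [6.2, 0, 0, -2.5, 0, 0, 0], [6.2, 0, 0, -3, 0, 0, -0.105], [6.2, 0, 0, -3.5, 0, 0, -0.105], [7.5, 0, 0, -3.5, 0, 0, -0.105], [7.5, 0, 0, -3.5, 0, 0, -0.105], [7.5, 0, 0, -3, 0, 0, -0.105], [7.5, 0, 0, -1, 0, 0, -0.105], [7.5, -1.2, -0.6, 0, 0, 0, 0], [7.5, -2.5, -1.3, 0, 0, 0, 0], [7.5, -3.4, -1.8, 0, 0, 0, 0], [7.5, -3.4, -1.8, 0, 0, 0, 0], [7.5, -3.4, -1.8, 0, 0, 0, 0], [7.5, -3.4, -1.8, 0, 0, 0, 0]]]}}

```text
time: 15.8
tool_pos: [0.5778, -0.1597, 0.2341]
tool_rot: [0.0, 0.19, 0.982, -0.0]
contact_force: [1.1, 0.9, 0.6]
gripper_width: 0.877
grasp_force: 0.0
```

Request:
{"name": "jog_arm", "arguments": {"moves": [[[7.5, -3.4, -1.8, 0, 0, 0, 0], [7.5, -2.5, -1.3, 0, 0, 0, 0], [7.5, -1.3, -0.7, 0, 0, 0, 0], [7.5, 0, 0, 0, 0, 0, 0], [7.5, 0, 0, 0, 0, 0, 0]]]}}

```text
time: 16.22
tool_pos: [0.6294, -0.2206, 0.2335]
tool_rot: [-0.001, 0.191, 0.982, 0.0]
contact_force: [0.0, -0.2, 0.2]
gripper_width: 0.878
grasp_force: 0.0
```

```bash
sed -i 's/if m.sum()<20: continue/if m.sum()<20: continue\n        if n=="hex": h2=cv2.convexHull((P[m][:,:2]*1e4).astype(np.int32)); print(np.round(cv2.approxPolyDP(h2,80,True)[:,0]*.1))/' look.py
python3 look.py 6; python3 -c "
from h import *
print(go([.639,-.2385,.054],68))"
```

```text
[[ 669. -246.]
 [ 654. -215.]
 [ 631. -210.]
 [ 610. -232.]
 [ 619. -260.]
 [ 638. -265.]]
wrist hex 2502 [array([ 639.9, -239. ]), array([58.6, 52.7]), np.float64(47.6)] circ [array([ 639.8, -238.9]), np.float64(29.9)] z 0.0811
wrist trough 2578 [array([ 635. , -236.8]), array([64.9, 97. ]), np.float64(63.7)] circ [array([ 634.8, -236.7]), np.float64(56.9)] z 0.0431
wrist jar@tray 980 [array([636.5,  18.1]), array([29.8, 29. ]), np.float64(33.1)] circ [array([636.6,  18.2]), np.float64(19.6)] z 0.0421
[[ 665. -231.]
 [ 658. -215.]
 [ 626. -215.]]
top hex 100 [array([ 647.7, -217.7]), array([12.5, 41.7]), np.float64(67.3)] circ [array([ 645.5, -223.1]), np.float64(20.9)] z 0.0802
top trough 440 [array([ 636.9, -231.2]), array([55.1, 97.4]), np.float64(64.0)] circ [array([ 636.9, -231.8]), np.float64(53.7)] z 0.0423
top jar@tray 183 [array([636.6,  19.3]), array([28.7, 28.7]), np.float64(34.4)] circ [array([636.7,  19. ]), np.float64(18.2)] z 0.0414
top tin@tray 305 [array([450.4,  -8.1]), array([37.9, 38.6]), np.float64(1.3)] circ [array([450.2,  -8. ]), np.float64(19.9)] z 0.041
top bottle 45 [array([457., 257.]), array([12.1, 11.2]), np.float64(52.4)] circ [array([456.9, 256.8]), np.float64(6.8)] z 0.1407
[ 0.62897375 -0.21950298  0.23391492] 16.3167 0.8736378551450357 [-0.34034279 -0.06577326  0.01213632]
yaw 68.1 turn 0.002 shift cm [-1.65 -1.39 17.99]
```

View pics/6.png

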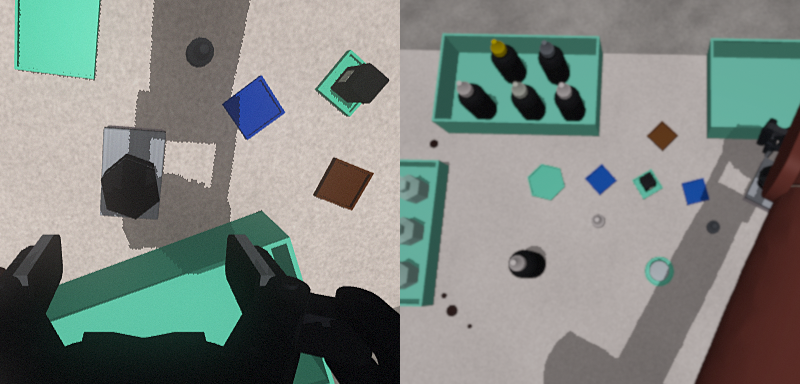

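Tin is in the round tray. The hex pot's flats face about 77°, so I'll turn to that and grip.

Request:
{"name": "jog_arm", "arguments": {"moves": [[[7.5, 0, 0, 0.5, 0, 0, -0.08], [7.5, 0, 0, 1, 0, 0, -0.08], [7.5, -0.8, -0.9, 1.5, 0, 0, 0], [7.5, -0.7, -0.75, 2.5, 0, 0, 0], [7.5, 0, 0, 2.5, 0, 0, 0], [7.5, 0, 0, 2.5, 0, 0, 0], [7.5, 0, 0, 2.5, 0, 0, 0], [7.5, 0, 0, 2, 0, 0, 0], [7.5, 0, 0, 1.5, 0, 0, 0], [7.5, 0, 0, 1, 0, 0, 0], [7.5, 0, 0, 0.5, 0, 0, 0], [7.5, 0, 0, 0, 0, 0, 0], [7.5, 0, 0, 0, 0, 0, 0], [4.6, 0, 0, 0, 0, 0, 0], [4.6, 0, 0, 0, 0, 0, 0], [4.6, 0, 0, 0, 0, 0, 0], [4.6, 0, 0, 0, 0, 0, 0], [4.6, 0, 0, 0, 0, 0, 0], [4.6, 0, 0, 0, 0, 0, 0]]]}}

```text
time: 17.9
tool_pos: [0.6418, -0.2404, 0.0559]
tool_rot: [0.002, 0.111, 0.994, -0.001]
contact_force: [0.6, -0.3, 5.9]
gripper_width: 0.599
grasp_force: 65.4
```

```bash
python3 -c "
from h import *
print(state()['tool_pos'],go([.637,.2415,.14],75.2),go([.637,.2415,.14]))"
```

```text
[ 0.64181034 -0.24040888  0.05593258] yaw 77.2 turn 0.035 shift cm [12.75 46.46 -8.48] yaw 77.2 turn 0.000 shift cm [11.09 46.89 -8.48]
```

Request:
{"name": "jog_arm", "arguments": {"moves": [[[4.6, 0, 0, -0.5, 0, 0, 0], [4.6, 0, 0, -1, 0, 0, 0], [4.6, 0, 0, -2, 0, 0, 0], [4.6, 0, 0, -2.5, 0, 0, 0.08], [4.6, 0, 0, -2.5, 0, 0, 0.08], [4.6, 0, 0, -1.5, 0, 0, 0.1], [4.6, 0, 0, 0, 0, 0, 0.1], [4.6, 0, 0, 0, 0, 0, 0.1], [4.6, 0, 0, 0, 0, 0, 0.1], [4.6, 1, 1, 0, 0, 0, 0], [4.6, 2, 2, 0, 0, 0, 0], [4.6, 2.4, 2.4, 0, 0, 0, 0], [4.6, 2.4, 2.4, 0, 0, 0, 0], [4.6, 2.4, 2.4, 0, 0, 0, 0], [4.6, 2.4, 2.4, 0, 0, 0, 0], [4.6, 2.4, 2.4, 0, 0, 0, 0], [4.6, 2.4, 2.4, 0, 0, 0, 0], [4.6, 2.4, 2.4, 0, 0, 0, 0], [4.6, 2.4, 2.4, 0, 0, 0, 0], [4.6, 2.4, 2.4, 0, 0, 0, 0]]]}}

```text
time: 19.57
tool_pos: [0.6383, 0.1106, 0.1535]
tool_rot: [-0.001, 0.38, 0.925, -0.0]
contact_force: [0.3, -0.8, -1.9]
gripper_width: 0.593
grasp_force: 64.6
```

Request:
{"name": "jog_arm", "arguments": {"moves": [[[4.6, 2.4, 2.4, 0, 0, 0, 0], [4.6, 2.4, 2.4, 0, 0, 0, 0], [4.6, 2.2, 2, 0, 0, 0, 0], [4.6, 1.6, 1.4, 0, 0, 0, 0], [4.6, 0.8, 0.8, 0, 0, 0, 0], [4.6, 0, 0, 0, 0, 0, 0], [4.6, 0, 0, 0, 0, 0, 0]]]}}

```text
time: 20.15
tool_pos: [0.6359, 0.2382, 0.1535]
tool_rot: [-0.0, 0.381, 0.925, -0.001]
contact_force: [0.2, -0.1, -2.7]
gripper_width: 0.595
grasp_force: 64.6
```

Run:
```python
from h import *
f=grab_frame("wrist");P=pts(f);cv2.imwrite("pics/7.png",f["color"])
c=f["color"].astype(int)
m=(c[...,1]-c[...,2]>40)&(P[...,2]<.03)&(np.hypot(P[...,0]-.637,P[...,1]-.2415)<.055)
q=P[m]
if m.sum()>20: p=(q[:,:2]*1000).astype(np.float32);print(m.sum(),cv2.minEnclosingCircle(p),cv2.minAreaRect(p))
s=state();print(s["tool_pos"],s["contact_force"],s["gripper_width"]);print(go([.637,.2415,.017]))
```

```text
3923 ((635.9578857421875, 242.84738159179688), 42.20694351196289) ((628.9193115234375, 249.6990203857422), (75.8789291381836, 63.16825866699219), 43.400272369384766)
[0.6361614  0.23743526 0.15354293] [-0.0998933  -1.08275431 -1.83949129] 0.6011045102841736
yaw 45.2 turn 0.000 shift cm [ 0.23  0.36 13.65]
```

View pics/7.png

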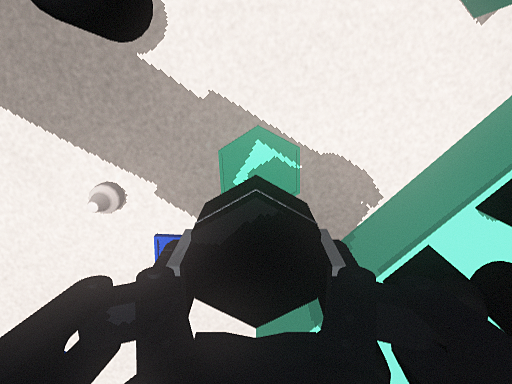

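The held hex pot is aligned with its tray at (258,160). Lowering it.

Request:
{"name": "jog_arm", "arguments": {"moves": [[[4.6, 0.2, 0.3, 1, 0, 0, 0], [4.6, 0, 0, 2, 0, 0, 0], [4.6, 0, 0, 2.5, 0, 0, 0], [4.6, 0, 0, 2.5, 0, 0, 0], [4.6, 0, 0, 2, 0, 0, 0], [4.6, 0, 0, 1.5, 0, 0, 0], [4.6, 0, 0, 1, 0, 0, 0], [4.6, 0, 0, 0.5, 0, 0, 0], [4.6, 0, 0, 0.2, 0, 0, 0], [4.6, 0, 0, 0.1, 0, 0, 0], [4.6, 0, 0, 0, 0, 0, 0], [4.6, 0, 0, 0, 0, 0, 0], [4.6, 0, 0, 0, 0, 0, 0]]]}}

```text
time: 21.28
tool_pos: [0.6379, 0.2421, 0.0221]
tool_rot: [0.001, 0.381, 0.924, 0.001]
contact_force: [-0.0, 0.5, -1.9]
gripper_width: 0.597
grasp_force: 64.7
```

Request:
{"name": "jog_arm", "arguments": {"moves": [[[4.6, 0, 0, 0.2, 0, 0, 0], [4.6, 0, 0, 0.1, 0, 0, 0], [4.6, 0, 0, 0.1, 0, 0, 0], [4.6, 0, 0, 0, 0, 0, 0], [4.6, 0, 0, 0, 0, 0, 0], [4.6, 0, 0, 0, 0, 0, 0]]]}}

```text
time: 21.78
tool_pos: [0.6372, 0.2418, 0.017]
tool_rot: [0.0, 0.381, 0.924, 0.0]
contact_force: [-0.5, 0.1, 0.4]
gripper_width: 0.593
grasp_force: 64.8
```

Request:
{"name": "jog_arm", "arguments": {"moves": [[[5.4, 0, 0, 0, 0, 0, 0], [6.2, 0, 0, 0, 0, 0, 0], [7, 0, 0, 0, 0, 0, 0], [7.5, 0, 0, 0, 0, 0, 0], [7.5, 0, 0, -0.5, 0, 0, 0], [7.5, 0, 0, -1.5, 0, 0, 0], [7.5, 0, 0, -2.5, 0, 0, 0], [7.5, 0, 0, -3.5, 0, 0, 0], [8.5, 0, 0, -3.5, 0, 0, -0.108], [8.5, 0, 0, -3.5, 0, 0, -0.108], [8.5, 0, 0, -3, 0, 0, -0.107], [8.5, -0.8, -1.7, -1.5, 0, 0, 0], [8.5, -1.4, -3, 0, 0, 0, 0], [8.5, -1.6, -3.4, 0, 0, 0, 0], [8.5, -1.6, -3.4, 0, 0, 0, 0], [8.5, -1.6, -3.4, 0, 0, 0, 0], [8.5, -1.6, -3.4, 0, 0, 0, 0], [8.5, -1.6, -3.4, 0, 0, 0, 0], [8.5, -1.6, -3.4, 0, 0, 0, 0], [8.5, -1.6, -3.4, 0, 0, 0, 0]]]}}

```text
time: 23.45
tool_pos: [0.6306, -0.0749, 0.2139]
tool_rot: [0.001, 0.228, 0.974, 0.0]
contact_force: [1.2, 0.1, -0.4]
gripper_width: 0.992
grasp_force: 0.0
```

Request:
{"name": "jog_arm", "arguments": {"moves": [[[8.5, -1.6, -3.4, 0, 0, 0, 0], [8.5, -1.6, -3.4, 0, 0, 0, 0], [8.5, -1.6, -3.4, 0, 0, 0, 0], [8.5, -1, -2, 0, 0, 0, 0], [8.5, -0.5, -1, 0, 0, 0, 0], [8.5, 0, 0, 0, 0, 0, 0], [8.5, 0, 0, 0, 0, 0, 0]]]}}

```text
time: 24.03
tool_pos: [0.6287, -0.2189, 0.2126]
tool_rot: [0.0, 0.228, 0.974, 0.0]
contact_force: [-0.0, 0.1, -0.2]
gripper_width: 0.996
grasp_force: 0.0
```

```bash
python3 look.py 8; python3 -c "
from h import *
print(go([.635,-.237,.012],63.7))"
```

```text
wrist trough 5937 [array([ 634.8, -236.8]), array([64.9, 96.3]), np.float64(63.8)] circ [array([ 634.8, -236.6]), np.float64(57.0)] z 0.0432
wrist jar@tray 1161 [array([636.3,  18. ]), array([29.9, 29. ]), np.float64(33.7)] circ [array([636.2,  17.9]), np.float64(19.0)] z 0.0421
top trough 373 [array([ 638.6, -227.6]), array([47.2, 96.7]), np.float64(64.1)] circ [array([ 638.3, -228. ]), np.float64(52.7)] z 0.0422
top jar@tray 184 [array([636.7,  19.2]), array([29. , 28.7]), np.float64(33.1)] circ [array([637. ,  19.3]), np.float64(19.1)] z 0.041
top tin@tray 306 [array([450.4,  -8.1]), array([37.9, 38.5]), np.float64(1.3)] circ [array([450.2,  -8. ]), np.float64(19.8)] z 0.0409
top hex@tray 528 [array([634.9, 243.1]), array([57.9, 52.4]), np.float64(12.3)] circ [array([635.3, 243.6]), np.float64(29.6)] z 0.041
top bottle 45 [array([457.2, 257.1]), array([11.6, 11.5]), np.float64(55.7)] circ [array([456.9, 256.9]), np.float64(6.7)] z 0.1405
[ 0.62878836 -0.21769357  0.21219204] 24.1333 0.993989731820484 [-0.64742063 -0.27210404 -0.62936851]
yaw 63.7 turn 0.001 shift cm [-1.41 -1.47 20.02]
```

View pics/8.png

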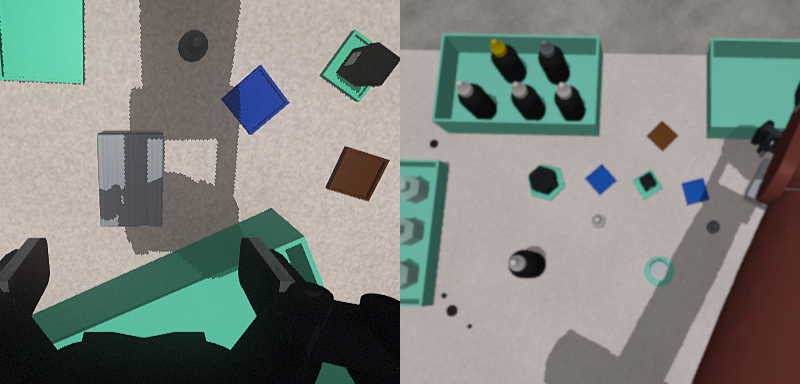

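Hex pot is flat in its tray. The trough is at (130,180) in the wrist view; gripping it across its short side.

Request:
{"name": "jog_arm", "arguments": {"moves": [[[8.5, -0.7, -0.7, 1, 0, 0, 0], [8.5, -0.7, -0.75, 2, 0, 0, 0], [8.5, 0, 0, 2.5, 0, 0, 0], [8.5, 0, 0, 2.5, 0, 0, 0], [8.5, 0, 0, 2.5, 0, 0, 0], [8.5, 0, 0, 2, 0, 0, 0], [8.5, 0, 0, 2, 0, 0, 0], [8.5, 0, 0, 2, 0, 0, 0], [8.5, 0, 0, 1.5, 0, 0, 0], [8.5, 0, 0, 1, 0, 0, 0], [8.5, 0, 0, 0.7, 0, 0, 0], [8.5, 0, 0, 0.5, 0, 0, 0], [8.5, 0, 0, 0.2, 0, 0, 0], [8.5, 0, 0, 0, 0, 0, 0], [8.5, 0, 0, 0, 0, 0, 0], [5.8, 0, 0, 0, 0, 0, 0], [5.8, 0, 0, 0, 0, 0, 0], [5.8, 0, 0, 0, 0, 0, 0], [5.8, 0, 0, 0, 0, 0, 0], [5.8, 0, 0, 0, 0, 0, 0]]]}}

```text
time: 25.8
tool_pos: [0.6358, -0.2389, 0.0094]
tool_rot: [0.001, 0.228, 0.974, -0.0]
contact_force: [-0.1, 1.2, 5.1]
gripper_width: 0.736
grasp_force: 69.8
```

```bash
python3 -c "
from h import *
print(state()['tool_pos'],go([.455,-.2475,.1],61.2))"
```

```text
[ 0.63582826 -0.23888976  0.00937713] yaw 63.7 turn 0.043 shift cm [15.41 -9.46 -9.11]
```

Request:
{"name": "jog_arm", "arguments": {"moves": [[[5.8, 0, 0, -0.5, 0, 0, 0], [5.8, 0, 0, -1, 0, 0, 0], [5.8, 0, 0, -2, 0, 0, 0], [5.8, 0, 0, -2.5, 0, 0, 0.043], [5.8, 0, 0, -2, 0, 0, 0], [5.8, 0, 0, -1, 0, 0, 0], [5.8, 0.8, -0.5, 0, 0, 0, 0], [5.8, 1.6, -1, 0, 0, 0, 0], [5.8, 2, -1.2, 0, 0, 0, 0], [5.8, 2, -1.2, 0, 0, 0, 0], [5.8, 2, -1.2, 0, 0, 0, 0], [5.8, 2, -1.2, 0, 0, 0, 0], [5.8, 2, -1.2, 0, 0, 0, 0], [5.8, 1.6, -1, 0, 0, 0, 0], [5.8, 1, -0.6, 0, 0, 0, 0], [5.8, 0.4, -0.3, 0, 0, 0, 0], [5.8, 0, 0, 0, 0, 0, 0], [5.8, 0, 0, 0, 0, 0, 0]]]}}

```text
time: 27.3
tool_pos: [0.4546, -0.2467, 0.0976]
tool_rot: [0.0, 0.249, 0.969, 0.0]
contact_force: [0.3, 0.6, -3.2]
gripper_width: 0.741
grasp_force: 68.9
```

Run:
```python
from h import *
f=grab_frame("wrist");P=pts(f);cv2.imwrite("pics/9.png",f["color"])
c=f["color"].astype(int)
m=(c[...,1]-c[...,2]>40)&(P[...,2]<.03)&(np.hypot(P[...,0]-.455,P[...,1]+.2475)<.085)
q=P[m]
if m.sum()>20: p=(q[:,:2]*1000).astype(np.float32);print(m.sum(),cv2.minAreaRect(p))
s=state();print(s["tool_pos"],s["contact_force"],s["gripper_width"]);print(go([.455,-.2475,.0125],61.2))
```

```text
3510 ((411.377197265625, -224.88365173339844), (87.47358703613281, 21.293115615844727), 61.20206069946289)
[ 0.45503532 -0.24679773  0.09781893] [-0.78851086  0.97653596 -3.82996447] 0.7385019207172643
yaw 61.2 turn -0.000 shift cm [-0.03 -0.07  8.53]
```

View pics/9.png

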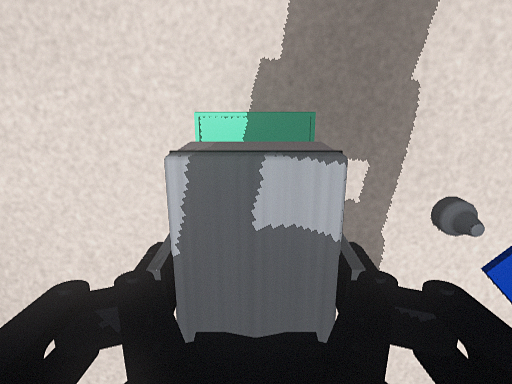

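Trough is level and parallel with the rectangular tray (edge visible at (255,127)). Lowering.

Request:
{"name": "jog_arm", "arguments": {"moves": [[[5.8, -0.1, -0.1, 1, 0, 0, 0], [5.8, 0, 0, 2, 0, 0, 0], [5.8, 0, 0, 2, 0, 0, 0], [5.8, 0, 0, 1.3, 0, 0, 0], [5.8, 0, 0, 0.8, 0, 0, 0], [5.8, 0, 0, 0.5, 0, 0, 0], [5.8, 0, 0, 0.2, 0, 0, 0], [5.8, 0, 0, 0, 0, 0, 0], [5.8, 0, 0, 0, 0, 0, 0], [5.8, 0, 0, 0, 0, 0, 0]]]}}

```text
time: 28.18
tool_pos: [0.4557, -0.2486, 0.0209]
tool_rot: [0.001, 0.249, 0.969, -0.0]
contact_force: [-0.4, -0.5, -2.9]
gripper_width: 0.74
grasp_force: 68.9
```

Request:
{"name": "jog_arm", "arguments": {"moves": [[[5.8, 0, 0, 0.3, 0, 0, 0], [5.8, 0, 0, 0.2, 0, 0, 0], [5.8, 0, 0, 0.15, 0, 0, 0], [5.8, 0, 0, 0.1, 0, 0, 0], [5.8, 0, 0, 0, 0, 0, 0], [5.8, 0, 0, 0, 0, 0, 0], [5.8, 0, 0, 0, 0, 0, 0]]]}}

```text
time: 28.77
tool_pos: [0.4549, -0.2481, 0.0124]
tool_rot: [0.0, 0.249, 0.969, -0.0]
contact_force: [-0.3, 0.7, -1.6]
gripper_width: 0.74
grasp_force: 68.9
```

Near contact; nudge down, release and retreat.

Request:
{"name": "jog_arm", "arguments": {"moves": [[[5.8, 0, 0, 0.1, 0, 0, 0], [5.8, 0, 0, 0, 0, 0, 0], [6.6, 0, 0, 0, 0, 0, 0], [7.4, 0, 0, 0, 0, 0, 0], [8.2, 0, 0, 0, 0, 0, 0], [8.5, 0, 0, 0, 0, 0, 0], [8.5, 0, 0, 0, 0, 0, 0], [8.5, 0, 0, -0.5, 0, 0, 0], [8.5, 0, 0, -1.5, 0, 0, 0], [8.5, 0, 0, -2.5, 0, 0, 0], [8.5, 0, 0, -3, 0, 0, 0], [8.5, 0, 0, -3.5, 0, 0, 0], [8.5, 0, 0, -3.5, 0, 0, 0], [8.5, 0, 0, -3.5, 0, 0, 0], [8.5, 0, 0, -3, 0, 0, 0], [8.5, -0.5, 0, -2, 0, 0, 0], [8.5, -1, 0, 0, 0, 0, 0], [8.5, -0.5, 0, 0, 0, 0, 0], [8.5, 0, 0, 0, 0, 0, 0], [8.5, 0, 0, 0, 0, 0, 0]]]}}

```text
time: 30.43
tool_pos: [0.4717, -0.2573, 0.2399]
tool_rot: [-0.001, 0.249, 0.969, 0.0]
contact_force: [0.5, -0.2, -0.3]
gripper_width: 0.995
grasp_force: 0.0
```

```bash
python3 look.py 10
```

```text
wrist tin@tray 1562 [array([449.8,  -9.4]), array([39.8, 38.7]), np.float64(63.1)] circ [array([449.4,  -9.1]), np.float64(20.3)] z 0.042
wrist trough@tray 5555 [array([ 453.9, -247.8]), array([64.8, 95.3]), np.float64(61.2)] circ [array([ 453.8, -247.8]), np.float64(57.1)] z 0.0462
top jar@tray 185 [array([636.7,  19.4]), array([28.4, 29. ]), np.float64(33.7)] circ [array([636.,  19.]), np.float64(18.7)] z 0.0413
top tin@tray 306 [array([450.4,  -8.1]), array([37.9, 38.5]), np.float64(1.3)] circ [array([450.2,  -8. ]), np.float64(19.8)] z 0.041
top hex@tray 529 [array([635.5, 243.2]), array([57.9, 52. ]), np.float64(76.1)] circ [array([635.4, 243.7]), np.float64(29.6)] z 0.0412
top trough@tray 1583 [array([ 454. , -246.7]), array([65.3, 96.9]), np.float64(61.2)] circ [array([ 454. , -246.3]), np.float64(56.6)] z 0.0452
top bottle 43 [array([457.2, 257.2]), array([12.4, 10.7]), np.float64(31.3)] circ [array([457. , 257.6]), np.float64(6.4)] z 0.1407
[ 0.47159342 -0.25712802  0.23976989] 30.5333 0.9974566173040234 [0.14945265 0.0025462  0.45187501]
```

View pics/10.png

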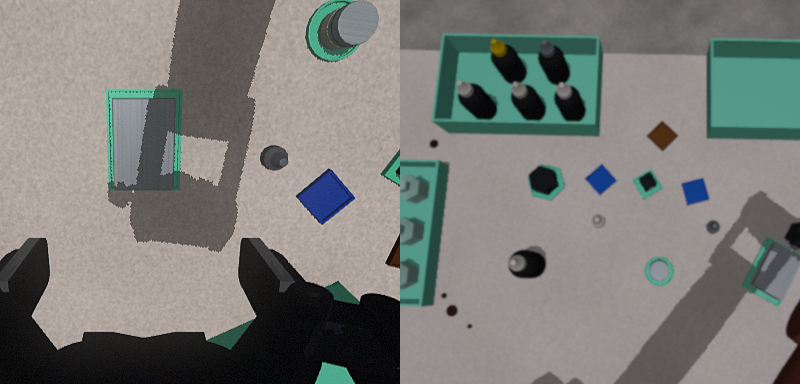

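All four pots sit flat and centred in their trays, and the bottle hasn't moved.

```bash
python3 -c "
from plant import *
print(job_done())"
```

```text
the job is handed in; nothing more can be done
None
```

The job is handed in: by the last camera check all four pots stand flat and centred (within about 3 mm) in their matching green trays, and the dropper bottle is where it was; the arm finished at about 31 s of the 136 s allowed, but no verdict came back.

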